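# Lay a board down against the sanding stop

## Task

The thin board that stands on its long edge on the sanding board is to be sanded: push it over towards the dark stop strip so that it lies flat with its near face up, then push it along until its edge lies flush against the strip. Only push it, do not grip or lift it, and leave everything else on the bench where it is.

Things in the scene. Friction and masses are not known exactly. Their poses are not given: they have to be found in the camera images.
- sanding_board: Fixed sanding board: a plywood base 270 (x) by 360 (y) by 12 mm with a dark wooden stop strip 30 mm wide, 340 mm long and 20 mm high on top of it along its far edge. Origin at the centre of the base's underside, on the bench top; x points level towards the strip, y along the strip, z up. Its top face is 12 mm above the origin.
- stop_face (a point): Point half-way along the foot of the strip's near face, on the base's top face (100 mm from the sanding board's origin along x). The upright near face of the strip passes through it, along the sanding board's y; axes as the sanding board's. The fixed belt sander's nose overhangs the bench beyond the right end of the strip, about 190 to 280 mm above the bench: keep the arm clear of it.
- thin_board_centre (a point): Centre of the loose, thin reddish cedar board, 70 x 190 x 22 mm along its own x, y, z, about 0.12 kg. It starts standing on a 190 x 22 mm edge on the base, 70 mm high, parallel to the strip within 0.3 rad, 110 to 155 mm in front of it: own x up, own z away from the strip, to the robot's side. Tipped over towards the strip it lies 22 mm high, own z up, own x to the strip, and clear of it.
- pencil_centre (a point): Centre of a red flat carpenter's pencil lying on top of the strip, along it, 10 x 145 x 14 mm (x, y, z), loose. Leave it alone.
- wedge_centre (a point): Centre of a small pale pine offcut lying flat on the bench right of the sanding board, 45 x 100 x 18 mm (x, y, z), loose. Leave it alone.
- thick_block_centre (a point): Centre of a thick fir block standing on edge on the bench, to the right of the sanding board, 38 mm thick, 120 mm long and 89 mm high, loose. Not the board to tip; leave it alone.
- sanding_cork_centre (a point): Centre of a cork sanding block, 62 x 112 x 29 mm, lying on the bench left of the sanding board, loose. Leave it alone.
- glue_centre (a point): Centre of a standing glue bottle, 52 x 62 mm and 187 mm high, on the bench behind the sanding board to the left, loose. Leave it alone.

How it is judged:
By the outcome, as a careful person would: the job done as asked, in the order asked, and still so for the second after the job is handed in, with the robot touching nothing.
It also fails if it takes over 43 s, if anything falls off the work surface, if the arm or the gripper's body presses on something with over 40 N, if the wrist force passes 120 N, or if a joint passes its speed limit or range.

## Robot

A 6-joint arm with a two-finger parallel gripper is mounted at the origin on a cart in front of the work surface, level with it; the furniture and walls round the work are solid. World frame = base frame: x ahead of the robot, y to its left, z up, the work surface at z = 0. Lengths are in m, angles in rad, forces in N, time in s.
With the tool pointing down it reaches from about 0.3 to 0.75 m from the base axis. Payload 8.5 kg.
Tool frame: the origin (TCP) lies at the very end of the fingers, on their centre line; the grasp point (between the pads) lies 19 mm behind it (r.grip_point_offset is the distance from the TCP to the grasp point, in m); z points along the fingers, y is the line along which they close (so a half turn about z gives the same grasp; the last joint's range is limited). The gripper opens to 88 mm and grips with 3 to 60 N. Pads are 18 mm wide; open, the fingers measure 123 mm over their backs; the gripper's body (75 mm by 187 mm) begins 45 mm behind the grasp point.
Start: joints at [-1.369, 0.381, 1.297, -0, 1.464, -0.215], TCP at [0.223, -0.503, 0.239] pointing down, gripper open.
Joint ranges: [-3.11, 3.11], [-0.89, 2.33], [0.22, 2.48], [-1.42, 4.56], [0.17, 2.85], [-2.88, 2.88]. Speed limits (rad/s): [2.39, 2.39, 3.14, 3.14, 3.14, 3.14].

## Interface

Orientations are given as a 3x3 rotation matrix whose columns are the frame's x, y, z axes.
In Python, from plant import r gives the robot as it stands. Calls block until the motion is done:
- r.move_to(position, orientation): joint-space move of the TCP to a pose.
- r.line_to(position, v=0.15, frame=None): straight line of the TCP; frame=None keeps the orientation; v is the mean speed in m/s.
- r.movej(angles): joint-space move.
- r.gripper_to(opening, grip_force=None): finger opening in m; grip_force is the grip in N (None keeps the last); returns when the fingers have stopped.
- r.pause(seconds).
- r.solve_ik(position, orientation): joint angles nearest the present ones, or None.
- r.camera(name): name is "scene" or "top" or "wrist"; returns a dict with "img" (384x512x3 uint8, red, green, blue), "fx", "fy", "cx", "cy" (pixels), "xyz" and "attitude" of the camera in the world. Camera axes: x right, y down, z forward; pixel columns grow to the right and rows downward; lengths in m; the calibration is good to about 2 mm. A picture is of the moment at which its call begins. There is no depth.
A pose or a line that the arm cannot do raises r.PlanningError and nothing moves.
- r.sign_off(): hands the job in; it is judged then, once.
Readings, each from a call of its own:
- r.read_time_s(): time.
- r.read_joint_positions(): joint angles.
- r.read_qvel(): joint speeds.
- r.read_tau(): joint torques, N m.
- r.read_position(): TCP position.
- r.read_eef_rot(): TCP orientation.
- r.read_wrist_force(): force on the tool from outside, world axes, zero at the start.
- r.read_moment(): the same for the moment, N m.
- r.read_opening(): finger opening in m.
- r.read_finger_force(): force on a finger pad.
Only numpy, scipy, OpenCV 4.12 (cv2) and the standard library are available. Lean on these libraries where they do the work, as an engineer would, in place of code of your own. Each camera call takes 0.05 s, during which the arm holds its last target. There are 200 camera calls.

## Working session

There is one attempt and no reset: what is moved stays moved. The work goes in short steps, each a Python script; the robot and the scene stay as the last script left them, time stands still between calls to the robot, and variables do not carry over. Pictures are saved under pics/ and viewed, at most 10 in all, crops included, and the job is handed in when it is done.

```bash
mkdir -p pics
python3 - <<'E'
from plant import r
import cv2,numpy as np
a=[]
for n in("scene","top"):
    c=r.camera(n); np.save(f"pics/{n}0.npy",c,allow_pickle=True)
    cv2.imwrite(f"pics/{n}0.png",c["img"][:,:,::-1]); print(n,c["fx"],c["cx"],c["cy"],c["xyz"],np.round(c["attitude"],4).tolist())
print(r.read_time_s(),r.read_eef_rot(),r.read_wrist_force())
E
```

```text
scene 395.2904653661083 261.1289760722135 194.67198408509424 [0.19550384 0.81850953 0.75288606] [[-0.8748, -0.3178, 0.3657], [-0.4842, 0.6003, -0.6366], [-0.0173, -0.734, -0.679]]
top 356.0774367854337 256.60522533705677 186.6252380898153 [0.44542306 0.20682836 1.1597944 ] [[-0.0235, -0.9937, 0.1098], [-0.9997, 0.0238, 0.0016], [-0.0042, -0.1098, -0.9939]]
0.1 [[ 9.14379591e-01  4.04857867e-01 -2.67565238e-04]
 [ 4.04857860e-01 -9.14378723e-01  1.28989516e-03]
 [ 2.77568244e-04 -1.28777970e-03 -9.99999132e-01]] [-0.14546281 -0.32983239 -0.23949069]
```

View pics/scene0.png

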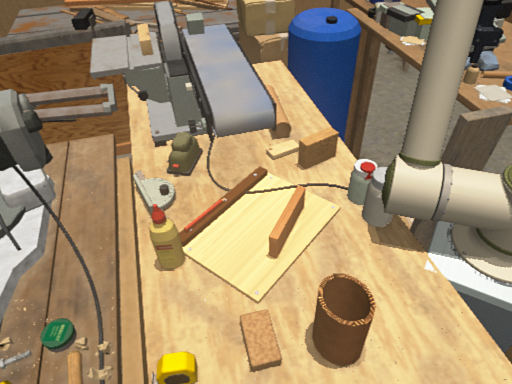

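View pics/top0.png

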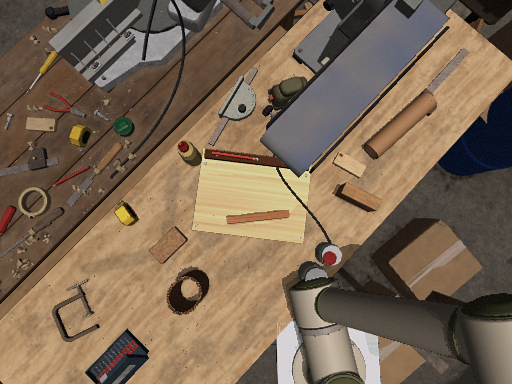

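The scene picture shows the board standing at about (287,220) on the base and the strip running (185,240)–(267,170). In the top picture the board's top edge runs (227,220)–(290,213), the base corners are about (203,160), (310,170), (303,242), (193,230), and the strip lies along row ~157.

```bash
cat > h.py <<'E'
import numpy as np,cv2
def ray(c,px,z):
    px=np.atleast_2d(px).astype(float)
    d=np.c_[(px[:,0]-c["cx"])/c["fx"],(px[:,1]-c["cy"])/c["fy"],np.ones(len(px))]@np.array(c["attitude"]).T
    o=np.array(c["xyz"]); return o+d*((z-o[2])/d[:,2])[:,None]
def proj(c,P):
    q=(np.atleast_2d(P)-np.array(c["xyz"]))@np.array(c["attitude"])
    return np.c_[c["cx"]+c["fx"]*q[:,0]/q[:,2],c["cy"]+c["fy"]*q[:,1]/q[:,2]]
def biggest(m):
    cs=cv2.findContours(m.astype(np.uint8),cv2.RETR_EXTERNAL,cv2.CHAIN_APPROX_NONE)[0]
    return max(cs,key=cv2.contourArea)[:,0,:]
E
python3 - <<'E'
from h import *
c=np.load("pics/top0.npy",allow_pickle=True).item()
im=c["img"]; hsv=cv2.cvtColor(im,cv2.COLOR_RGB2HSV)
for p in[(230,200),(260,218),(250,222),(225,161),(215,153),(170,200),(245,156)]: print(p,im[p[1],p[0]],hsv[p[1],p[0]])
cr=im[140:255,180:325]; cv2.imwrite("pics/crop0.png",cv2.resize(cr[:,:,::-1],None,fx=5,fy=5,interpolation=cv2.INTER_CUBIC))
E
```

```text
(230, 200) [210 180 128] [ 19 100 210]
(260, 218) [170 107  72] [ 11 147 170]
(250, 222) [195 164 118] [ 18 101 195]
(225, 161) [217 183 129] [ 18 103 217]
(215, 153) [193  69  56] [  3 181 193]
(170, 200) [157 128 101] [ 14  91 157]
(245, 156) [176  57  44] [  3 191 176]
```

View pics/crop0.png

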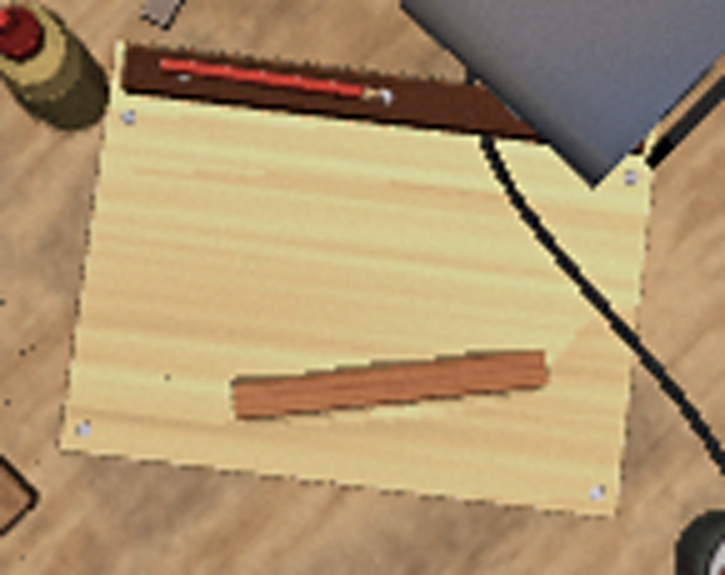

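The crop shows the strip foot line from (120,93) to (535,138), the base corners at (62,449), (612,516), (655,125), and the thin board's top between (232,382) and (547,365). The sander nose tip is at (595,185).

Run:
```python
from h import *
c=np.load("pics/top0.npy",allow_pickle=True).item()
im=c["img"]; hsv=cv2.cvtColor(im,cv2.COLOR_RGB2HSV)
C=lambda a:np.array(a)/5+[180,140]-0.4
print("base NL,NR,FR,FL",ray(c,C([(62,449),(612,516),(655,125),(118,42)]),.012)[:,:2].round(4).tolist())
print("foot",ray(c,C([(120,93),(535,138)]),.012)[:,:2].round(4).tolist())
# strip foot from column transitions
pts=[]
for u in range(208,284):
    col=im[155:175,u].astype(int)[:,1]; k=np.argmax(col>125)
    a,b=col[k-1],col[k]; pts.append((u,155+k-1+(125-a)/(b-a)))
w=ray(c,pts,.012)[:,:2]; vx,vy,x0,y0=cv2.fitLine(w.astype(np.float32),cv2.DIST_HUBER,0,.01,.01).ravel()
print("footfit dir",vx,vy,"pt",x0,y0)
m=(hsv[...,0]<14)&(hsv[...,1]>120); m[:200]=0;m[230:]=0;m[:,:220]=0;m[:,300:]=0
k=biggest(m); w=ray(c,k,.082)[:,:2]
print("board top",cv2.minAreaRect((w*1000).astype(np.float32)),cv2.boxPoints(cv2.minAreaRect((w*1000).astype(np.float32))))
for z in(.19,.28): print("nose",z,ray(c,C([(595,185),(480,85),(725,60),(405,0)]),z)[:,:2].round(3).tolist())
s=np.load("pics/scene0.npy",allow_pickle=True).item()
for z in(.19,.28): print("nose scene",ray(s,[(217,135),(273,100),(272,125)],z)[:,:2].round(3).tolist())
```

```text
base NL,NR,FR,FL [[0.4394, 0.4188], [0.3888, 0.0684], [0.6403, 0.0309], [0.7041, 0.3811]]
foot [[0.67, 0.38], [0.6337, 0.1094]]
footfit dir 0.1499416 0.98869485 pt 0.650906 0.23901139
board top ((473.5040588378906, 207.88946533203125), (23.25786590576172, 186.58287048339844), 4.9636735916137695) [[453.84677 299.82483]
 [469.9907  113.94172]
 [493.16135 115.9541 ]
 [477.01743 301.83722]]
nose 0.19 [[0.578, 0.092], [0.635, 0.154], [0.646, 0.018], [0.684, 0.194]]
nose 0.28 [[0.565, 0.103], [0.617, 0.159], [0.627, 0.036], [0.662, 0.195]]
nose scene [[0.704, 0.149], [0.66, -0.07], [0.602, 0.045]]
nose scene [[0.623, 0.256], [0.586, 0.072], [0.537, 0.169]]
```

```bash
cat >> h.py <<'E'
def frame(a,th=np.radians(30)):   # a: heading of push
    d=np.array([np.cos(a),np.sin(a),0]); y=np.array([np.sin(a),-np.cos(a),0])
    z=np.sin(th)*d-np.cos(th)*np.array([0,0,1]); return d,np.c_[np.cross(y,z),y,z]
E
python3 - <<'E'
from plant import r
from h import *
d,R=frame(.087); face=np.array([.4735,.208,0])-.0115*d
P=lambda f,z:face+f*d+[0,0,z]
r.move_to(P(-.06,.22),R); print(r.read_time_s(),r.read_position())
r.line_to(P(-.045,.068),v=.15)
r.line_to(P(-.012,.068),v=.1); print(r.read_wrist_force())
r.line_to(P(.03,.068),v=.04); print(r.read_wrist_force())
r.line_to(P(-.08,.075),v=.2); print(r.read_time_s())
c=r.camera("top"); np.save("pics/top1.npy",c,allow_pickle=True)
s=r.camera("scene"); cv2.imwrite("pics/both1.png",np.hstack([cv2.resize(c["img"][140:255,180:325],(400,317)),cv2.resize(s["img"][150:300,160:349],(400,317))])[:,:,::-1])
E
```

```text
2.6667 [0.40264209 0.20147708 0.22002809]Traceback (most recent call last):
  File "<stdin>", line 6, in <module>
plant.PlanningError: the arm cannot follow that straight line within its joint ranges
```

Run:
```python
from plant import r
from h import *
for a,x0 in((.087,(.4735,.208)),(-.149,(.47,.21))):
  for t in(0,10,20,30):
    d,R=frame(a,np.radians(t))
    print(a,t,[(f,z) for f in(-.06,-.03,0,.03,.09) for z in(.022,.068,.12) if r.solve_ik(np.array([*x0,0])+f*d+[0,0,z],R) is not None])
```

```text
0.087 0 [(-0.06, 0.022), (-0.06, 0.068), (-0.06, 0.12), (-0.03, 0.022), (-0.03, 0.068), (-0.03, 0.12), (0, 0.022), (0, 0.068), (0, 0.12), (0.03, 0.022), (0.03, 0.068), (0.03, 0.12), (0.09, 0.022), (0.09, 0.068), (0.09, 0.12)]
0.087 10 [(-0.06, 0.022), (-0.06, 0.068), (-0.06, 0.12), (-0.03, 0.022), (-0.03, 0.068), (-0.03, 0.12), (0, 0.022), (0, 0.068), (0, 0.12), (0.03, 0.022), (0.03, 0.068), (0.03, 0.12), (0.09, 0.022), (0.09, 0.068), (0.09, 0.12)]
0.087 20 [(-0.06, 0.022), (-0.06, 0.068), (-0.06, 0.12), (-0.03, 0.022), (-0.03, 0.068), (-0.03, 0.12), (0, 0.022), (0, 0.068), (0, 0.12), (0.03, 0.022), (0.03, 0.068), (0.03, 0.12), (0.09, 0.022), (0.09, 0.068), (0.09, 0.12)]
0.087 30 [(-0.06, 0.12), (-0.03, 0.12), (0, 0.068), (0, 0.12), (0.03, 0.068), (0.03, 0.12), (0.09, 0.022), (0.09, 0.068), (0.09, 0.12)]
-0.149 0 [(-0.06, 0.022), (-0.06, 0.068), (-0.06, 0.12), (-0.03, 0.022), (-0.03, 0.068), (-0.03, 0.12), (0, 0.022), (0, 0.068), (0, 0.12), (0.03, 0.022), (0.03, 0.068), (0.03, 0.12), (0.09, 0.022), (0.09, 0.068), (0.09, 0.12)]
-0.149 10 [(-0.06, 0.022), (-0.06, 0.068), (-0.06, 0.12), (-0.03, 0.022), (-0.03, 0.068), (-0.03, 0.12), (0, 0.022), (0, 0.068), (0, 0.12), (0.03, 0.022), (0.03, 0.068), (0.03, 0.12), (0.09, 0.022), (0.09, 0.068), (0.09, 0.12)]
-0.149 20 [(-0.06, 0.022), (-0.06, 0.068), (-0.06, 0.12), (-0.03, 0.022), (-0.03, 0.068), (-0.03, 0.12), (0, 0.022), (0, 0.068), (0, 0.12), (0.03, 0.022), (0.03, 0.068), (0.03, 0.12), (0.09, 0.022), (0.09, 0.068), (0.09, 0.12)]
-0.149 30 [(-0.06, 0.12), (-0.03, 0.068), (-0.03, 0.12), (0, 0.068), (0, 0.12), (0.03, 0.022), (0.03, 0.068), (0.03, 0.12), (0.09, 0.022), (0.09, 0.068), (0.09, 0.12)]
```

Run:
```python
from plant import r
from h import *
d,R=frame(.087,np.radians(20)); face=np.array([.4735,.208,0])-.0115*d
P=lambda f,z:face+f*d+[0,0,z]
r.move_to(P(-.05,.14),R)
r.line_to(P(-.045,.066),v=.15)
r.line_to(P(-.012,.066),v=.1); print(r.read_wrist_force())
r.line_to(P(.03,.066),v=.04); print(r.read_wrist_force())
r.line_to(P(-.045,.075),v=.2); print(r.read_time_s(),r.read_wrist_force())
c=r.camera("top"); np.save("pics/top1.npy",c,allow_pickle=True)
s=r.camera("scene"); np.save("pics/scene1.npy",s,allow_pickle=True); cv2.imwrite("pics/both1.png",np.hstack([cv2.resize(c["img"][140:255,180:325],(400,317)),cv2.resize(s["img"][150:300,160:349],(400,317))])[:,:,::-1])
```

```text
[-0.30973542  0.02788258 -1.58691091]
[ 0.16288199 -1.03858996 -0.21487103]
5.9333 [ 0.02353829  0.56155724 -0.67504398]
```

View pics/both1.png

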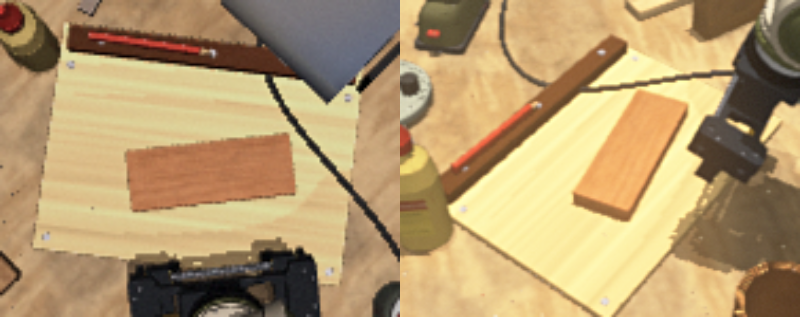

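The board lies flat, near face up, clear of the strip (top view crop: (127,135)–(297,212)), and nothing else has moved. Next I measure it and push with both fingertips parallel to the strip.

```bash
cat >> h.py <<'E'
A=-.149; XS=np.array([np.cos(A),np.sin(A)]); YS=np.array([-np.sin(A),np.cos(A)]); F0=np.array([.6465,.2084])
def board(c,z=.034):
    hsv=cv2.cvtColor(c["img"],cv2.COLOR_RGB2HSV)
    m=(hsv[...,0]<14)&(hsv[...,1]>105)&(hsv[...,2]>120); m[:163]=0;m[232:]=0;m[:,:215]=0;m[:,300:]=0
    w=ray(c,biggest(m),z)[:,:2]-F0
    return cv2.minAreaRect((np.c_[w@XS,w@YS]*1000).astype(np.float32))
E
python3 - <<'E'
from plant import r
from h import *
c=np.load("pics/top1.npy",allow_pickle=True).item()
b=board(c); bp=cv2.boxPoints(b); print(b,bp)
near=bp[:,0].min()/1000; yc=b[0][1]/1000
d,R=frame(A,np.radians(20))
P=lambda x,y,z:np.r_[F0+x*XS+y*YS,z]
y=yc+.012; x=near-.03; print(x,y)
r.move_to(P(x,y,.075),R); r.line_to(P(x,y,.0215),v=.1); print(r.read_wrist_force())
r.line_to(P(-.095,y,.0215),v=.05); print(r.read_wrist_force(),r.read_time_s(),r.read_position())
c=r.camera("top"); print(board(c))
s=r.camera("scene"); cv2.imwrite("pics/both2.png",np.hstack([cv2.resize(c["img"][140:255,180:325],(400,317)),cv2.resize(s["img"][150:300,160:349],(400,317))])[:,:,::-1])
E
```

```text
((-125.28374481201172, -15.169265747070312), (70.0151138305664, 188.20054626464844), 13.285735130310059) [[-180.97931    68.36752 ]
 [-137.72942  -114.79605 ]
 [ -69.58818   -98.706055]
 [-112.83807    84.45752 ]]
-0.21097931 -0.003169265747070313
[-0.23440354  0.12348618 -0.5494401 ]
[-0.42094962  1.10672468 -0.08251497] 9.7333 [0.55198004 0.21938885 0.02151299]
((-51.15338897705078, -24.40906524658203), (188.46414184570312, 68.23006439208984), 89.94425964355469)
```

View pics/both2.png

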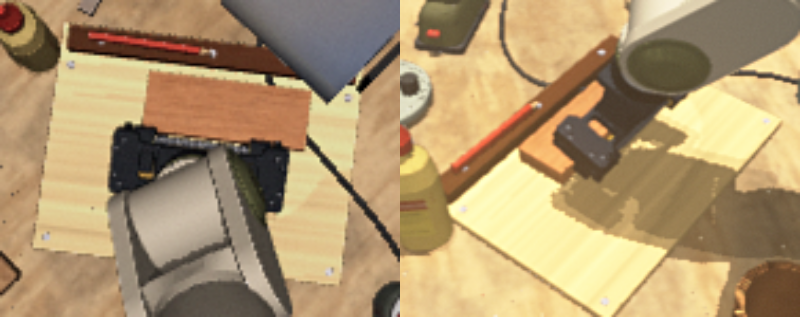

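The board is now parallel to the strip, roughly 16 mm short of it (top crop: (145,72)–(310,150)). Next I advance in small steps until the contact force rises.

Run:
```python
from plant import r
from h import *
y=-.0032; P=lambda x,z:np.r_[F0+x*XS+y*YS,z]
x=-.095
f0=r.read_wrist_force()[:2]@XS
r.line_to(P(-.085,.0215),v=.04); x=-.085
while x<-.066:
    x+=.001; r.line_to(P(x,.0215),v=.02); r.pause(.05); f=r.read_wrist_force()[:2]@XS-f0; print(round(x,4),round(f,2))
    if f<-8: break
r.line_to(P(x-.05,.0215),v=.1); print(r.read_time_s())
r.line_to(P(x-.08,.12),v=.15); r.move_to(np.array([.36,.15,.25]),frame(0,0)[1])
c=r.camera("top"); np.save("pics/top3.npy",c,allow_pickle=True); print(board(c),r.read_time_s())
s=r.camera("scene"); cv2.imwrite("pics/both3.png",np.hstack([cv2.resize(c["img"][140:255,180:325],(400,317)),cv2.resize(s["img"][150:300,160:349],(400,317))])[:,:,::-1])
```

```text
-0.084 1.32
-0.083 0.53
-0.082 1.01
-0.081 0.43
-0.08 -2.48
-0.079 -7.07
-0.078 -11.03
12.9833
((-36.42438888549805, -24.611610412597656), (68.89614868164062, 188.54847717285156), 0.20828813314437866) 14.675
```

View pics/both3.png

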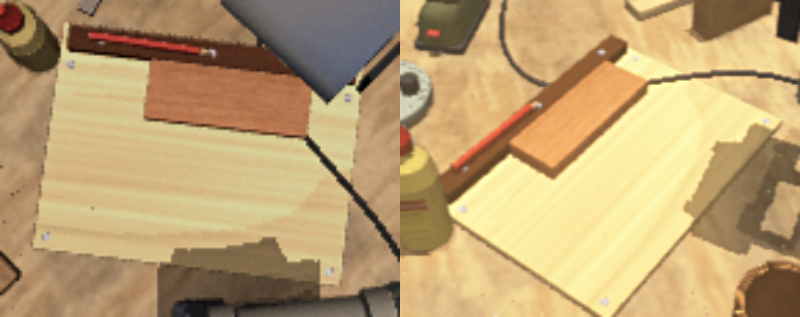

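The picture shows the board flat along the strip with no visible gap (scene crop: seam (510,150)–(610,65)). The pencil, bottle and other objects are undisturbed, and the arm is clear.

```bash
python3 -c "
from plant import r
print(r.sign_off())"
```

```text
the job is handed in; nothing more can be done
None
```

The board was tipped over near face up and pushed flush against the stop strip, nothing else was seen to move, and the job was handed in at about 15 s with the arm clear.

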